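# Park the filter set in its colour-coded nests

### The job

The measurement is over: put each of the four colour filters away in the nest ringed in its own colour, standing upright and flat on the nest's floor with the glass up. One filter has been left in the red nest, where it does not belong. Set the filters down gently, never let them drop, and leave the beam splitter where it stands.

Things in the scene. Friction and masses are not known exactly. Their poses are not given: they have to be found in the camera images.
- filter_red: Loose red filter cell: an upright black tube 46 mm in diameter and 34 mm tall with two thin aluminium bands, a red round glass 35 mm wide on its top face; about 60 to 130 g. Origin at the centre of its underside, z up through the glass; round, so its yaw does not matter. Stands on the table or in a nest (its underside is at table height, z = 0, in both).
- filter_yellow: Loose yellow filter cell: an upright black tube 46 mm in diameter and 34 mm tall with two thin aluminium bands, a yellow round glass 35 mm wide on its top face; about 60 to 130 g. Origin at the centre of its underside, z up through the glass; round, so its yaw does not matter. Stands on the table or in a nest (its underside is at table height, z = 0, in both).
- filter_green: Loose green filter cell: an upright black tube 46 mm in diameter and 34 mm tall with two thin aluminium bands, a green round glass 35 mm wide on its top face; about 60 to 130 g. Origin at the centre of its underside, z up through the glass; round, so its yaw does not matter. Stands on the table or in a nest (its underside is at table height, z = 0, in both).
- filter_blue: Loose blue filter cell: an upright black tube 46 mm in diameter and 34 mm tall with two thin aluminium bands, a blue round glass 35 mm wide on its top face; about 60 to 130 g. Origin at the centre of its underside, z up through the glass; round, so its yaw does not matter. Stands on the table or in a nest (its underside is at table height, z = 0, in both).
- nest_red: Fixed parking nest of the red filter: a red ring on the table, outer diameter 80 mm, inner diameter 66 mm, rim 5 mm high, with a light grey floor level with the table (z = 0). A filter stands inside it with 10 mm to spare all round; fingers stay above the rim. Origin at the ring's centre at table height. At the start a filter of another colour stands in it.
- nest_yellow: Fixed parking nest of the yellow filter: a yellow ring on the table, outer diameter 80 mm, inner diameter 66 mm, rim 5 mm high, with a light grey floor level with the table (z = 0). A filter stands inside it with 10 mm to spare all round; fingers stay above the rim. Origin at the ring's centre at table height.
- nest_green: Fixed parking nest of the green filter: a green ring on the table, outer diameter 80 mm, inner diameter 66 mm, rim 5 mm high, with a light grey floor level with the table (z = 0). A filter stands inside it with 10 mm to spare all round; fingers stay above the rim. Origin at the ring's centre at table height.
- nest_blue: Fixed parking nest of the blue filter: a blue ring on the table, outer diameter 80 mm, inner diameter 66 mm, rim 5 mm high, with a light grey floor level with the table (z = 0). A filter stands inside it with 10 mm to spare all round; fingers stay above the rim. Origin at the ring's centre at table height.
- splitter: Loose beam splitter, to be left alone: a pale glass cube of 30 mm on a black platform 50 x 50 x 14 mm, 44 mm tall in all, 0.3 kg. Origin at the centre of its underside, z up. Filters, nests and splitter lie at least 110 mm apart, centre to centre (but for the filter in the red nest); small hardware up to 30 mm tall and 28 mm wide stands between them, at least 70 mm from their centres.

How it is judged:
At the end, for the whole second after the job is handed in: Each filter stands upright (within 0.06 rad) on the floor of the nest of its own colour (underside within 3 mm of the table, centre within 12 mm of the nest's centre), at rest and released (horizontal distance between filter_red and nest_red below 0.012 m and height (world z) of each of filter_red, filter_yellow, filter_green, filter_blue below 0.003 m and angle between each of filter_red, filter_yellow, filter_green, filter_blue's own z axis and vertical below 0.06 rad and linear speed of each of filter_red, filter_yellow, filter_green, filter_blue below 0.02 m/s and contact force between the fingers and filter_red below 0.1 N and horizontal distance between filter_yellow and nest_yellow below 0.012 m and contact force between the fingers and filter_yellow below 0.1 N and horizontal distance between filter_green and nest_green below 0.012 m and contact force between the fingers and filter_green below 0.1 N and horizontal distance between filter_blue and nest_blue below 0.012 m and contact force between the fingers and filter_blue below 0.1 N); the robot touches nothing.
It fails at once if a filter is let fall (free fall of more than about 10 mm) ((linear speed of filter_red above 0.45 m/s and contact force between anything else and filter_red below 0.02 N) or (linear speed of filter_yellow above 0.45 m/s and contact force between anything else and filter_yellow below 0.02 N) or (linear speed of filter_green above 0.45 m/s and contact force between anything else and filter_green below 0.02 N) or (linear speed of filter_blue above 0.45 m/s and contact force between anything else and filter_blue below 0.02 N)).
It fails at once if the beam splitter is shifted by more than 12 mm or tipped (distance of splitter from where it was at the start of the episode above 0.012 m or angle between splitter's own z axis and vertical above 0.2 rad).
It also fails if it takes over 106 s, if anything falls off the work surface, if the arm or the gripper's body presses on something with over 40 N, if the wrist force passes 120 N, or if a joint passes its speed limit or range.

### The arm

A 6-joint arm with a two-finger parallel gripper is mounted at the origin on the work surface. World frame = base frame: x ahead of the robot, y to its left, z up, the work surface at z = 0. Lengths are in m, angles in rad, forces in N, time in s.
With the tool pointing down it reaches from about 0.35 to 0.725 m from the base axis. Payload 6 kg.
Tool frame: the origin (TCP) lies between the finger pads; the fingertips stand 17 mm ahead of it and the grasp point (between the pads) lies 2 mm behind it (arm.tips_ahead is the z of the fingertips in the tool frame, in m); z points along the fingers, y is the line along which they close (so a half turn about z gives the same grasp; the last joint's range is limited). The gripper opens to 85 mm and grips with 20 to 120 N. Pads are 22 mm wide; open, the fingers measure 114 mm over their backs; the gripper's body (76 mm by 85 mm) begins 54 mm behind the grasp point. The pads swing forward as they close: fully open they stand 13 mm farther back than shut.
Start: joints at [1.593, 0.04, 0.085, 0, -1.615, -0.334], TCP at [0.184, 0.571, 0.248] pointing down, gripper open.
Joint ranges: [-2.56, 2.56], [-1.29, 2.01], [-1.08, 1.49], [-3.29, 1.98], [-2.81, -0.18], [-2.99, 2.99]. Speed limits (rad/s): [2.57, 2.57, 3.01, 3.14, 3.14, 3.14].

### API

Orientations are given as a unit quaternion [x, y, z, w].
In Python, from cell import get_state, vision, workorder, arm gives the robot as it stands. The module is installed in compiled form; this text tells all that it offers.
- The arm moves only by the shell command python3 -m handwheel 'ROWS' [FORCE]. ROWS is JSON, one flat list of numbers, 7 for each row, row after row: the shift along the world's x, y, z each as a share of 0.025 m, from -1 to 1, then the turn, a rotation vector about the world's x, y, z each as a share of 0.15 rad, from -1 to 1, then the closure in counts, from 0 (fully open) to 255 (shut). A call has exactly 10 rows; each row shifts and turns the commanded pose from where the row before left it; what a row does not reach is not made up. A row lasts 1/10 s, in which the tool goes at most 50 mm and 8.59 degrees, less where a joint would pass 70% of its speed; a pose out of reach is approached as far as the arm can. A call with a number of a shift or a turn outside -1 to 1 is refused whole. A call with a gripper value outside its range is refused whole. The fingers move at their own pace and stop on an object; FORCE is the grip in N (left out, the last holds). Time passes only in rows, so rows that do not move let the fingers close, or fill a call up. It gives the time, the measured TCP pose, the force, the opening and the grip force at its end, in the units of the state.
- get_state(): the state, without advancing time (a new reading comes with each control period).
- vision.get_image(name): name is "scene" or "top" or "wrist"; returns the picture (400x640x3 uint8, red, green, blue); there is no depth.
- vision.camera_info(name): a dict with "K" (3x3 intrinsics, pixels), "T" (4x4, takes a point from camera to world coordinates). Camera axes: x right, y up, looking along -z (the intrinsics and any distortion apply to the point x, -y, -z); pixel columns grow to the right and rows downward; lengths in m; the calibration is good to about 2 mm. A picture is of the moment at which its call begins: read the wrist's pose just before it. camera_info takes no time and is no camera call; for the wrist camera it gives the pose at the moment of the call.
- workorder.close_job(): hands the job in; it is judged then, once.
The state is a dict: "t": time; "qpos": joint angles; "qvel": joint speeds; "joint_torque": joint torques, N m; "eef_pos": TCP position; "orientation": TCP orientation; "ft_force": force on the tool from outside, world axes, zero at the start; "moment": the same for the moment, N m; "width": finger opening in m; "finger_force": force on a finger pad.
Only numpy, scipy, OpenCV 4.12 (cv2) and the standard library are available. Lean on these libraries where they do the work, as an engineer would, in place of code of your own. Each camera call takes 0.05 s, during which the arm holds its last target. There are 200 camera calls.

## Working session

There is one attempt and no reset: what is moved stays moved. The work goes in short steps, Python scripts to look and compute and a shell command to move; the robot and the scene stay as the last step left them, time stands still between calls to the robot, and variables do not carry over. Pictures are saved under pics/ and viewed, at most 14 in all, crops included, and the job is handed in when it is done.

```bash
mkdir -p pics
python3 - <<'E'
from cell import get_state, vision, arm
import cv2
s=get_state();print(s)
for n in("top","scene"):
    im=vision.get_image(n);cv2.imwrite(f"pics/{n}0.png",im[:,:,::-1]);i=vision.camera_info(n);print(i)
print(arm.tips_ahead)
E
```

```text
{'t': 0.0, 'qpos': array([ 1.59270575e+00,  4.08541010e-02,  8.37722526e-02, -4.60797168e-04,
       -1.61552593e+00, -3.33751718e-01]), 'qvel': array([ 3.04697262e-04, -9.96889855e-04,  3.65979492e-04, -9.07402114e-04,
        2.89543698e-05,  6.96823902e-04]), 'joint_torque': array([ 2.37437462e-04, -3.68195951e+01,  3.47417486e+01,  6.93241149e+00,
       -5.23534676e-03, -7.27824307e-07]), 'eef_pos': array([0.18388746, 0.57079726, 0.24723424]), 'orientation': array([ 9.87870040e-01, -1.55280101e-01, -6.63290695e-05,  9.32160550e-04]), 'ft_force': array([ 0.11730453,  0.18056779, -0.85762131]), 'moment': array([0.04036573, 0.01134666, 0.00597459]), 'finger_force': 0.0, 'width': 0.08523338774152697}
{'K': array([[382.51953252,   0.        , 321.06892836],
       [  0.        , 382.51953252, 195.27928897],
       [  0.        ,   0.        ,   1.        ]]), 'T': array([[-0.01772257,  0.99429095, -0.10522081,  0.46535898],
       [-0.99977832, -0.01642653,  0.01317122,  0.0223271 ],
       [ 0.01136761,  0.10543091,  0.99436166,  0.90037841],
       [ 0.        ,  0.        ,  0.        ,  1.        ]])}
{'K': array([[504.82869872,   0.        , 321.73393257],
       [  0.        , 504.82869872, 198.09853605],
       [  0.        ,   0.        ,   1.        ]]), 'T': array([[ 0.44682257, -0.52541936,  0.72407464,  1.33369474],
       [ 0.89460887,  0.26690161, -0.35838316, -0.38730722],
       [-0.00495524,  0.80789729,  0.58930249,  0.68892403],
       [ 0.        ,  0.        ,  0.        ,  1.        ]])}
0.017
```

View pics/top0.png

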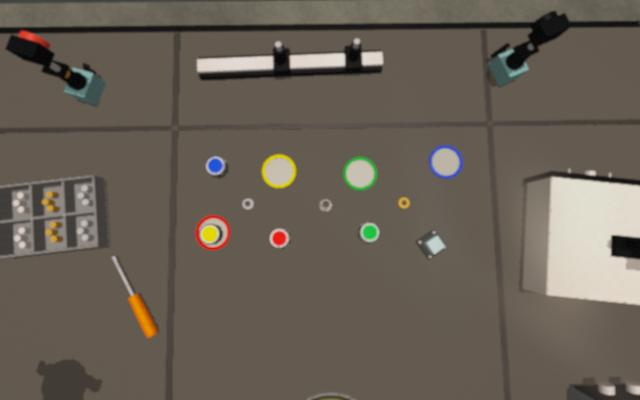

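View pics/scene0.png

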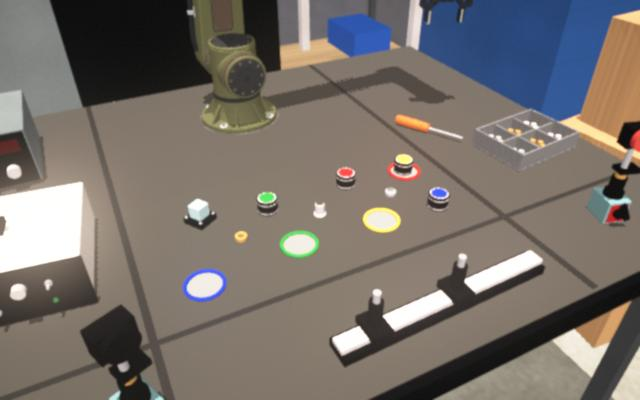

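The top view shows the filters blue (215,166), red (279,238), green (370,232) and yellow (209,234, inside the red nest). The nests are red (213,232), yellow (279,171), green (360,173) and blue (446,162), and the splitter is at (432,244). Small hardware stands at (248,204), (326,205) and (404,203). The scene view agrees.

```bash
cat > h.py <<'E'
import cv2,numpy as np
from cell import vision
HSV={'red':[(0,8),(172,180)],'yellow':[(24,35)],'green':[(45,75)],'blue':[(105,128)]}
def mask(im,c):
    h=cv2.cvtColor(im,cv2.COLOR_RGB2HSV);m=0
    for a,b in HSV[c]: m=m|cv2.inRange(h,(a,140,90),(b,255,255))
    return m
def ray(n,uv,z,info=None):
    i=info or vision.camera_info(n);K,T=i['K'],i['T']
    p=np.linalg.inv(K)@[uv[0],uv[1],1];d=T[:3,:3]@[p[0],-p[1],-p[2]];o=T[:3,3]
    return o+d*(z-o[2])/d[2]
E
cat > m.py <<'E'
from h import *
for n,(x0,x1,y0,y1) in {'top':(180,480,130,270),'scene':(160,470,140,310)}.items():
    im=cv2.imread(f'pics/{n}0.png')[:,:,::-1].copy()
    for c in HSV:
        m=mask(im,c);k=np.zeros_like(m);k[y0:y1,x0:x1]=255;m&=k
        for q in cv2.findContours(m,cv2.RETR_EXTERNAL,cv2.CHAIN_APPROX_NONE)[0]:
            if len(q)<14: continue
            (u,v),(a,b),t=cv2.fitEllipse(cv2.convexHull(q))
            print(n,c,np.round([u,v,a,b],1),'glass',ray(n,(u,v),.034)[:2].round(4),'ring',ray(n,(u,v),.005)[:2].round(4))
for uv in((248,204),(326,205),(404,203),(432,244)): print(uv,ray('top',uv,.015)[:2].round(3))
E
python3 m.py
```

```text
top red [278.7 237.8  12.6  13.4] glass [0.4624 0.1078] ring [0.4623 0.1107]
top red [212.5 232.2  35.   36. ] glass [0.4776 0.2564] ring [0.478  0.2642]
top yellow [209.1 233.7  13.9  14.1] glass [0.4745 0.264 ] ring [0.4748 0.2721]
top yellow [278.4 170.8  34.6  35.1] glass [0.6151 0.1075] ring [0.6201 0.1104]
top green [369.4 231.9  12.3  12.6] glass [ 0.4721 -0.0969] ring [ 0.4723 -0.1009]
top green [359.7 173.2  33.1  33.5] glass [ 0.6064 -0.0787] ring [ 0.6112 -0.0821]
top blue [214.8 165.2  12.3  12.8] glass [0.6302 0.2528] ring [0.6358 0.2605]
top blue [445.5 161.4  32.1  33.3] glass [ 0.6308 -0.2776] ring [ 0.6364 -0.2876]
scene red [345.5 172.    7.   11.5] glass [0.4606 0.108 ] ring [0.422 0.13 ]
scene red [403.7 170.6  18.7  32.8] glass [0.5181 0.2341] ring [0.482  0.2616]
scene yellow [381.1 219.5  24.2  36.6] glass [0.6524 0.0873] ring [0.6222 0.1083]
scene green [298.8 243.9  25.   37.3] glass [ 0.6448 -0.097 ] ring [ 0.6143 -0.0842]
scene green [266.5 197.    6.   11.5] glass [ 0.4701 -0.0961] ring [ 0.4318 -0.0832]
scene blue [204.1 284.7  30.6  43.7] glass [ 0.6686 -0.2934] ring [ 0.6391 -0.2893]
scene blue [438.9 192.7   6.4  13. ] glass [0.6291 0.2531] ring [0.5979 0.2815]
(248, 204) [0.542 0.18 ]
(326, 205) [ 0.536 -0.   ]
(404, 203) [ 0.538 -0.182]
(432, 244) [ 0.442 -0.243]
```

```bash
python3 -m handwheel '[0.58,-0.614,-0.25,0,0,0,0, 0.58,-0.614,-0.25,0,0,0,0, 0.58,-0.614,-0.25,0,0,0,0, 0.58,-0.614,-0.25,0,0,0,0, 0.58,-0.614,-0.25,0,0,0,0, 0.58,-0.614,-0.25,0,0,0,0, 0.58,-0.614,-0.25,0,0,0,0, 0.58,-0.614,-0.25,0,0,0,0, 0.58,-0.614,-0.25,0,0,0,0, 0.58,-0.614,-0.25,0,0,0,0]' 30
python3 -m handwheel '[0.58,-0.614,-0.25,0,0,0,0, 0.58,-0.614,-0.25,0,0,0,0, 0.58,-0.614,-0.25,0,0,0,0, 0.58,-0.614,-0.25,0,0,0,0, 0.58,-0.614,-0.25,0,0,0,0, 0.58,-0.614,-0.25,0,0,0,0, 0.58,-0.614,-0.25,0,0,0,0, 0.58,-0.614,-0.25,0,0,0,0, 0.58,-0.614,-0.25,0,0,0,0, 0.58,-0.614,-0.25,0,0,0,0]'
python3 -m handwheel '[0,0,0,0,0,0,0, 0,0,0,0,0,0,0, 0,0,0,0,0,0,0, 0,0,0,0,0,0,0, 0,0,0,0,0,0,0, 0,0,0,0,0,0,0, 0,0,0,0,0,0,0, 0,0,0,0,0,0,0, 0,0,0,0,0,0,0, 0,0,0,0,0,0,0]'
python3 - <<'E'
from h import *
i=vision.camera_info('wrist');im=vision.get_image('wrist');cv2.imwrite('pics/w1.png',im[:,:,::-1])
for c in('yellow','red'):
    for q in cv2.findContours(mask(im,c),cv2.RETR_EXTERNAL,cv2.CHAIN_APPROX_NONE)[0]:
        if len(q)>40:
            (u,v),ab,t=cv2.fitEllipse(cv2.convexHull(q));print(c,u,v,ab,ray(0,(u,v),.034,i)[:2],ray(0,(u,v),.005,i)[:2])
E
```

```text
t: 1.1
eef_pos: [0.3294, 0.4167, 0.1851]
orientation: [0.988, -0.155, -0.0, 0.0]
ft_force: [0.0, 0.3, 0.3]
width: 0.0853
finger_force: 0.0
t: 2.1
eef_pos: [0.4743, 0.2632, 0.1226]
orientation: [0.988, -0.155, -0.0, 0.0]
ft_force: [0.8, 0.2, -0.6]
width: 0.0849
finger_force: 0.0
t: 3.1
eef_pos: [0.474, 0.2641, 0.1233]
orientation: [0.988, -0.155, 0.0, 0.0]
ft_force: [-0.0, 0.7, -0.3]
width: 0.0851
finger_force: 0.0
yellow 317.0770263671875 206.6655731201172 (38.36955642700195, 41.40983963012695) [0.47534627 0.26415194] [0.46462032 0.26760238]
yellow 455.166259765625 -22.679922103881836 (69.07588958740234, 86.39579772949219) [0.59746205 0.1321059 ] [0.6032872  0.11765932]
red 315.0456237792969 189.39804077148438 (82.20823669433594, 86.26688385009766) [0.49000337 0.26112928] [0.48126399 0.26417004]
red 512.3856201171875 162.70001220703125 (38.11407470703125, 48.20247268676758) [0.46344882 0.10812169] [0.45111033 0.09042439]
```

View pics/w1.png

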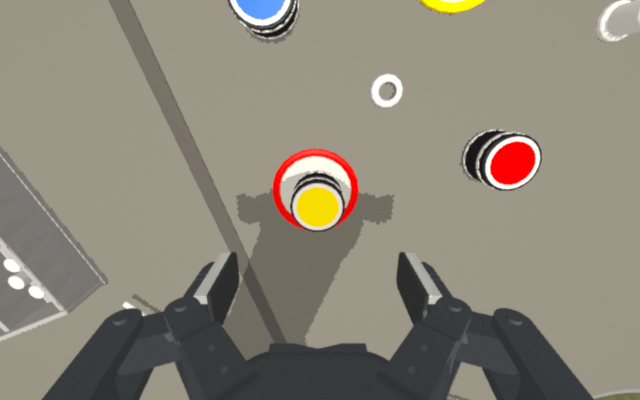

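The wrist view shows the yellow glass at (317,207) centred between the open fingers, inside the red ring at (315,189). The red filter is at (512,163). The estimates agree to 1–2 mm, so I'll descend and grip.

```bash
python3 -m handwheel '[0,0,-0.39,0,0,0,0, 0,0,-0.39,0,0,0,0, 0,0,-0.39,0,0,0,0, 0,0,-0.39,0,0,0,0, 0,0,-0.39,0,0,0,0, 0,0,-0.39,0,0,0,0, 0,0,-0.39,0,0,0,0, 0,0,-0.39,0,0,0,0, 0,0,-0.39,0,0,0,0, 0,0,-0.39,0,0,0,0]'
python3 -m handwheel '[0,0,0,0,0,0,30, 0,0,0,0,0,0,60, 0,0,0,0,0,0,80, 0,0,0,0,0,0,100, 0,0,0,0,0,0,120, 0,0,0,0,0,0,140, 0,0,0,0,0,0,160, 0,0,0,0,0,0,200, 0,0,0,0,0,0,255, 0,0,0,0,0,0,255]' 30
```

```text
t: 4.15
eef_pos: [0.4741, 0.2641, 0.025]
orientation: [0.988, -0.155, 0.0, 0.0]
ft_force: [0.6, -0.5, 0.5]
width: 0.0855
finger_force: 0.0
t: 5.15
eef_pos: [0.4744, 0.2643, 0.0265]
orientation: [0.988, -0.155, 0.0, -0.0]
ft_force: [-1.0, 0.2, 5.4]
width: 0.0447
finger_force: 31.0
```

```bash
python3 -m handwheel '[0,0,0.32,0,0,0,255, 0,0,0.32,0,0,0,255, 0,0,0.32,0,0,0,255, 0,0,0.32,0,0,0,255, 0,0,0.32,0,0,0,255, 0,0,0.32,0,0,0,255, 0,0,0.32,0,0,0,255, 0,0,0.32,0,0,0,255, 0,0,0.32,0,0,0,255, 0,0,0.32,0,0,0,255]'
python3 -m handwheel '[0.3,-0.31,0,0,0,0,255, 0.65,-0.69,0,0,0,0,255, 0.65,-0.69,0,0,0,0,255, 0.65,-0.69,0,0,0,0,255, 0.65,-0.69,0,0,0,0,255, 0.65,-0.69,0,0,0,0,255, 0.65,-0.69,0,0,0,0,255, 0.65,-0.69,0,0,0,0,255, 0.65,-0.69,0,0,0,0,255, 0.35,-0.37,0,0,0,0,255]'
python3 -m handwheel '[0,0,0,0,0,0,255, 0,0,0,0,0,0,255, 0,0,0,0,0,0,255, 0,0,-0.3,0,0,0,255, 0,0,-0.4,0,0,0,255, 0,0,-0.4,0,0,0,255, 0,0,-0.4,0,0,0,255, 0,0,-0.4,0,0,0,255, 0,0,-0.3,0,0,0,255, 0,0,0,0,0,0,255]'
python3 - <<'E'
from h import *
i=vision.camera_info('wrist');im=vision.get_image('wrist');cv2.imwrite('pics/w2.png',im[:,:,::-1])
E
```

```text
t: 6.15
eef_pos: [0.474, 0.264, 0.1064]
orientation: [0.988, -0.155, -0.0, 0.0]
ft_force: [0.1, 0.2, -0.9]
width: 0.0451
finger_force: 30.8
t: 7.15
eef_pos: [0.6211, 0.1072, 0.1051]
orientation: [0.988, -0.156, -0.0, 0.0]
ft_force: [-0.7, 0.7, -1.1]
width: 0.0453
finger_force: 30.8
t: 8.15
eef_pos: [0.6195, 0.1088, 0.0489]
orientation: [0.988, -0.155, -0.001, 0.001]
ft_force: [-0.2, 0.4, -0.2]
width: 0.0451
finger_force: 30.8
```

View pics/w2.png

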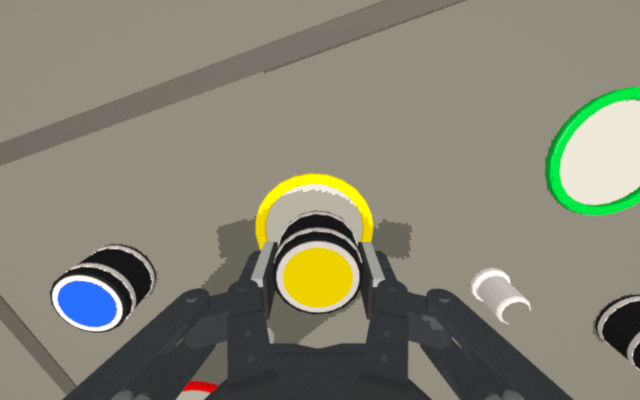

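The wrist view shows the yellow glass at (318,277), upright in the fingers, above the yellow ring around (315,225) with even side margins. I'll lower, release and lift.

```bash
python3 -m handwheel '[0.02,0,-0.15,0,0,0,255, 0.02,0,-0.15,0,0,0,255, 0,0,-0.15,0,0,0,255, 0,0,-0.15,0,0,0,255, 0,0,-0.1,0,0,0,255, 0,0,-0.1,0,0,0,255, 0,0,-0.06,0,0,0,255, 0,0,-0.03,0,0,0,255, 0,0,0,0,0,0,255, 0,0,0,0,0,0,255]'
python3 -m handwheel '[0,0,0,0,0,0,110, 0,0,0,0,0,0,95, 0,0,0,0,0,0,80, 0,0,0,0,0,0,65, 0,0,0,0,0,0,50, 0,0,0,0,0,0,50, 0,0,0,0,0,0,50, 0,0,0,0,0,0,50, 0,0,0.1,0,0,0,50, 0,0,0.1,0,0,0,50]'
```

```text
t: 9.2
eef_pos: [0.6214, 0.1091, 0.0287]
orientation: [0.988, -0.155, 0.0, 0.0]
ft_force: [0.3, -0.0, -0.3]
width: 0.0446
finger_force: 30.8
t: 10.2
eef_pos: [0.6213, 0.109, 0.0337]
orientation: [0.988, -0.155, 0.0, 0.0]
ft_force: [0.7, -0.0, -0.4]
width: 0.0686
finger_force: 0.0
```

```bash
python3 -m handwheel '[0,0,0.8,0,0,0,50, 0,0,0.8,0,0,0,50, 0,0,0.8,0,0,0,30, 0,0,0.8,0,0,0,0, -0.9,0,0,0,0,0,0, -0.9,0,0,0,0,0,0, -0.9,0,0,0,0,0,0, -0.9,0,0,0,0,0,0, -0.9,0,0,0,0,0,0, -0.9,0,0,0,0,0,0]'
python3 -m handwheel '[-0.6,0,0,0,0,0,0, -0.32,0,0,0,0,0,0, 0,0,0,0,0,0,0, 0,0,0,0,0,0,0, 0,0,-0.3,0,0,0,0, 0,0,-0.3,0,0,0,0, 0,0,-0.3,0,0,0,0, 0,0,-0.3,0,0,0,0, 0,0,-0.3,0,0,0,0, 0,0,0,0,0,0,0]'
python3 - <<'E'
from h import *
i=vision.camera_info('wrist');im=vision.get_image('wrist')
for c in('yellow','red'):
    for q in cv2.findContours(mask(im,c),cv2.RETR_EXTERNAL,cv2.CHAIN_APPROX_NONE)[0]:
        if len(q)>40:
            (u,v),ab,t=cv2.fitEllipse(cv2.convexHull(q));print(c,u,v,ab,ray(0,(u,v),.034,i)[:2],ray(0,(u,v),.005,i)[:2])
E
```

```text
t: 11.2
eef_pos: [0.4855, 0.109, 0.1139]
orientation: [0.988, -0.155, 0.0, -0.0]
ft_force: [0.6, 0.6, -0.2]
width: 0.0854
finger_force: 0.0
t: 12.2
eef_pos: [0.4626, 0.1087, 0.0744]
orientation: [0.988, -0.155, -0.001, 0.001]
ft_force: [0.5, -1.0, 0.4]
width: 0.0858
finger_force: 0.0
yellow 230.6222381591797 -24.041385650634766 (134.3346710205078, 164.2333526611328) [0.61040746 0.10591213] [0.62220058 0.10985779]
red 318.1032409667969 233.42335510253906 (46.65437316894531, 51.70589065551758) [0.46379511 0.10808684] [0.4498148 0.1124148]
red 125.1631851196289 251.31202697753906 (84.12501525878906, 107.43679809570312) [0.49104992 0.23503187] [0.48186081 0.26167588]
```

```bash
python3 -m handwheel '[0.03,0,-0.39,0,0,0,0, 0,0,-0.39,0,0,0,0, 0,0,-0.39,0,0,0,0, 0,0,-0.39,0,0,0,0, 0,0,-0.38,0,0,0,0, 0,0,0,0,0,0,0, 0,0,0,0,0,0,50, 0,0,0,0,0,0,80, 0,0,0,0,0,0,100, 0,0,0,0,0,0,120]'
python3 -m handwheel '[0,0,0,0,0,0,160, 0,0,0,0,0,0,255, 0,0,0,0,0,0,255, 0,0,0,0,0,0,255, 0,0,0.2,0,0,0,255, 0,0,0.4,0,0,0,255, 0,0,0.65,0,0,0,255, 0,0,0.65,0,0,0,255, 0,0,0.65,0,0,0,255, 0,0,0.65,0,0,0,255]'
python3 -m handwheel '[0.05,0.4,0,0,0,0,255, 0.07,0.7,0,0,0,0,255, 0.07,0.7,0,0,0,0,255, 0.07,0.7,0,0,0,0,255, 0.07,0.7,0,0,0,0,255, 0.07,0.7,0,0,0,0,255, 0.07,0.7,0,0,0,0,255, 0.07,0.7,0,0,0,0,255, 0.07,0.6,0,0,0,0,255, 0.05,0.3,0,0,0,0,255]'
python3 -m handwheel '[0,0,0,0,0,0,255, 0,0,0,0,0,0,255, 0,0,0,0,0,0,255, 0,0,-0.3,0,0,0,255, 0,0,-0.4,0,0,0,255, 0,0,-0.4,0,0,0,255, 0,0,-0.4,0,0,0,255, 0,0,-0.4,0,0,0,255, 0,0,-0.3,0,0,0,255, 0,0,0,0,0,0,255]'
```

```text
t: 13.25
eef_pos: [0.4643, 0.1091, 0.0282]
orientation: [0.988, -0.155, 0.0, -0.0]
ft_force: [-1.6, 0.0, 0.9]
width: 0.0458
finger_force: 13.5
t: 14.25
eef_pos: [0.4639, 0.109, 0.1085]
orientation: [0.988, -0.155, -0.0, -0.0]
ft_force: [0.8, 0.8, -1.2]
width: 0.045
finger_force: 30.9
t: 15.25
eef_pos: [0.4806, 0.2655, 0.1073]
orientation: [0.988, -0.155, -0.0, 0.0]
ft_force: [0.2, 0.0, -0.7]
width: 0.0452
finger_force: 30.9
t: 16.25
eef_pos: [0.4799, 0.2635, 0.0508]
orientation: [0.988, -0.155, -0.001, 0.001]
ft_force: [0.8, -0.4, -1.4]
width: 0.045
finger_force: 30.9
```

```bash
python3 -m handwheel '[0.02,0,-0.15,0,0,0,255, 0,0,-0.15,0,0,0,255, 0,0,-0.15,0,0,0,255, 0,0,-0.15,0,0,0,255, 0,0,-0.15,0,0,0,255, 0,0,-0.1,0,0,0,255, 0,0,-0.06,0,0,0,255, 0,0,-0.03,0,0,0,255, 0,0,0,0,0,0,255, 0,0,0,0,0,0,255]'
python3 -m handwheel '[0,0,0,0,0,0,110, 0,0,0,0,0,0,95, 0,0,0,0,0,0,80, 0,0,0,0,0,0,65, 0,0,0,0,0,0,50, 0,0,0,0,0,0,50, 0,0,0,0,0,0,50, 0,0,0.1,0,0,0,50, 0,0,0.5,0,0,0,50, 0,0,0.8,0,0,0,50]'
python3 -m handwheel '[0,0,0.8,0,0,0,0, 0,0,0.8,0,0,0,0, 0,0,0.5,0,0,0,0, 0.85,-0.06,0,0,0,0,0, 0.85,-0.06,0,0,0,0,0, 0.85,-0.06,0,0,0,0,0, 0.85,-0.06,0,0,0,0,0, 0.85,-0.06,0,0,0,0,0, 0.85,-0.06,0,0,0,0,0, 0.85,-0.06,0,0,0,0,0]'
python3 -m handwheel '[0.05,0,0,0,0,0,0, 0,0,0,0,0,0,0, 0,0,0,0,0,0,0, 0,0,0,0,0,0,0, 0,0,-0.3,0,0,0,0, 0,0,-0.3,0,0,0,0, 0,0,-0.3,0,0,0,0, 0,0,-0.3,0,0,0,0, 0,0,-0.3,0,0,0,0, 0,0,0,0,0,0,0]'
python3 - <<'E'
from h import *
i=vision.camera_info('wrist');im=vision.get_image('wrist');cv2.imwrite('pics/w3.png',im[:,:,::-1])
for c in('blue',):
    for q in cv2.findContours(mask(im,c),cv2.RETR_EXTERNAL,cv2.CHAIN_APPROX_NONE)[0]:
        if len(q)>40:
            (u,v),ab,t=cv2.fitEllipse(cv2.convexHull(q));print(c,u,v,ab,ray(0,(u,v),.034,i)[:2],ray(0,(u,v),.005,i)[:2])
E
```

```text
t: 17.25
eef_pos: [0.4811, 0.2641, 0.0292]
orientation: [0.988, -0.155, 0.0, -0.0]
ft_force: [-0.3, 0.4, -1.0]
width: 0.0448
finger_force: 30.9
t: 18.25
eef_pos: [0.4805, 0.2636, 0.064]
orientation: [0.988, -0.155, -0.001, 0.001]
ft_force: [0.5, -0.3, -0.2]
width: 0.0688
finger_force: 0.0
t: 19.25
eef_pos: [0.6306, 0.2534, 0.1167]
orientation: [0.988, -0.155, -0.0, 0.0]
ft_force: [-0.4, -0.1, 0.4]
width: 0.0851
finger_force: 0.0
t: 20.25
eef_pos: [0.6303, 0.2532, 0.077]
orientation: [0.988, -0.155, -0.001, 0.001]
ft_force: [-0.4, -0.1, -0.1]
width: 0.0853
finger_force: 0.0
blue 317.3668518066406 232.31558227539062 (45.59456253051758, 50.76211929321289) [0.63115506 0.25317659] [0.61732821 0.25753713]
```

View pics/w3.png

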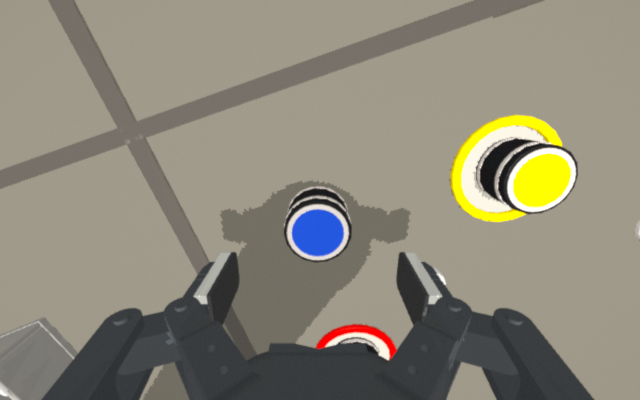

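The wrist view shows blue at (317,232), centred between the fingers, and yellow (542,180) standing upright in the yellow nest (505,168). Next I'll grip blue and carry it over.

```bash
python3 -m handwheel '[0.03,0,-0.4,0,0,0,0, 0,0,-0.4,0,0,0,0, 0,0,-0.4,0,0,0,0, 0,0,-0.4,0,0,0,0, 0,0,-0.4,0,0,0,0, 0,0,0,0,0,0,0, 0,0,0,0,0,0,50, 0,0,0,0,0,0,80, 0,0,0,0,0,0,100, 0,0,0,0,0,0,120]'
python3 -m handwheel '[0,0,0,0,0,0,160, 0,0,0,0,0,0,255, 0,0,0,0,0,0,255, 0,0,0,0,0,0,255, 0,0,0.2,0,0,0,255, 0,0,0.4,0,0,0,255, 0,0,0.65,0,0,0,255, 0,0,0.65,0,0,0,255, 0,0,0.65,0,0,0,255, 0,0,0.65,0,0,0,255]'
python3 -m handwheel '[0,-0.4,0,0,0,0,255, 0,-0.8,0,0,0,0,255, 0,-1,0,0,0,0,255, 0,-1,0,0,0,0,255, 0,-1,0,0,0,0,255, 0,-1,0,0,0,0,255, 0,-1,0,0,0,0,255, 0,-1,0,0,0,0,255, 0,-1,0,0,0,0,255, 0,-1,0,0,0,0,255]'
python3 -m handwheel '[0,-1,0,0,0,0,255, 0,-1,0,0,0,0,255, 0,-1,0,0,0,0,255, 0,-1,0,0,0,0,255, 0,-1,0,0,0,0,255, 0,-1,0,0,0,0,255, 0,-1,0,0,0,0,255, 0,-0.8,0,0,0,0,255, 0,-0.6,0,0,0,0,255, 0,-0.4,0,0,0,0,255]'
```

```text
t: 21.3
eef_pos: [0.6321, 0.2537, 0.0298]
orientation: [0.988, -0.155, 0.0, -0.0]
ft_force: [-0.9, 0.3, 1.0]
width: 0.0457
finger_force: 13.0
t: 22.3
eef_pos: [0.632, 0.2537, 0.1112]
orientation: [0.988, -0.155, 0.001, -0.0]
ft_force: [-0.0, 0.2, -0.3]
width: 0.0447
finger_force: 30.8
t: 23.3
eef_pos: [0.6306, 0.0209, 0.1076]
orientation: [0.988, -0.156, -0.001, 0.0]
ft_force: [-0.1, 0.3, -0.5]
width: 0.0451
finger_force: 30.8
t: 24.3
eef_pos: [0.6307, -0.1983, 0.1081]
orientation: [0.988, -0.156, -0.001, 0.0]
ft_force: [-0.6, 0.4, -0.9]
width: 0.045
finger_force: 30.8
```

```bash
python3 -m handwheel '[0.06,-0.6,0,0,0,0,255, 0.06,-0.8,0,0,0,0,255, 0.06,-0.8,0,0,0,0,255, 0.06,-0.8,0,0,0,0,255, 0,-0.4,0,0,0,0,255, 0,-0.16,0,0,0,0,255, 0,0,0,0,0,0,255, 0,0,0,0,0,0,255, 0,0,0,0,0,0,255, 0,0,0,0,0,0,255]'
python3 - <<'E'
from h import *
i=vision.camera_info('wrist');im=vision.get_image('wrist');cv2.imwrite('pics/w4.png',im[:,:,::-1])
for c in('blue',):
    for q in cv2.findContours(mask(im,c),cv2.RETR_EXTERNAL,cv2.CHAIN_APPROX_NONE)[0]:
        if len(q)>40:
            (u,v),ab,t=cv2.fitEllipse(cv2.convexHull(q));print(c,u,v,ab,ray(0,(u,v),.114,i)[:2],ray(0,(u,v),.005,i)[:2])
E
```

```text
t: 25.3
eef_pos: [0.638, -0.2848, 0.1092]
orientation: [0.988, -0.155, 0.0, 0.0]
ft_force: [-0.1, -0.4, -1.2]
width: 0.0449
finger_force: 30.8
blue 317.3125 276.4518737792969 (56.82971954345703, 66.88448333740234) [ 0.63811067 -0.28439107] [ 0.56515092 -0.26103995]
blue 320.3841857910156 198.3271484375 (84.67756652832031, 89.7289047241211) [ 0.67746662 -0.29853278] [ 0.64027478 -0.28803409]
```

View pics/w4.png

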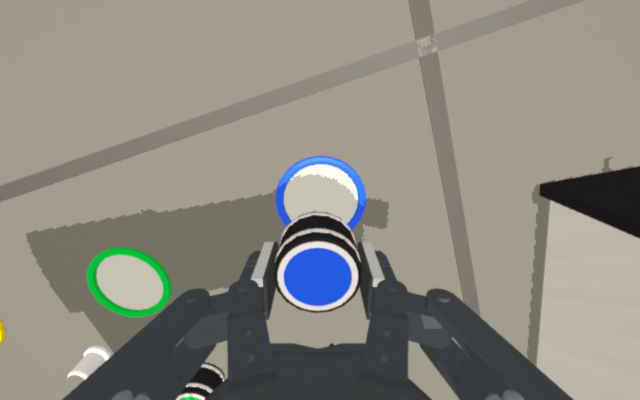

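The wrist view shows blue held at (317,276), with the blue ring at (320,198) straight ahead. It needs about 3 mm more in -y before lowering.

```bash
python3 -m handwheel '[0.02,-0.13,-0.2,0,0,0,255, 0,0,-0.4,0,0,0,255, 0,0,-0.4,0,0,0,255, 0,0,-0.4,0,0,0,255, 0,0,-0.4,0,0,0,255, 0,0,-0.3,0,0,0,255, 0,0,-0.25,0,0,0,255, 0,0,-0.2,0,0,0,255, 0,0,-0.15,0,0,0,255, 0,0,-0.1,0,0,0,255]'
python3 -m handwheel '[0,0,-0.1,0,0,0,255, 0,0,-0.1,0,0,0,255, 0,0,-0.05,0,0,0,255, 0,0,-0.05,0,0,0,255, 0,0,-0.05,0,0,0,255, 0,0,-0.04,0,0,0,255, 0,0,0,0,0,0,255, 0,0,0,0,0,0,255, 0,0,0,0,0,0,255, 0,0,0,0,0,0,255]'
python3 -m handwheel '[0,0,0,0,0,0,110, 0,0,0,0,0,0,95, 0,0,0,0,0,0,80, 0,0,0,0,0,0,65, 0,0,0,0,0,0,50, 0,0,0,0,0,0,50, 0,0,0,0,0,0,50, 0,0,0.1,0,0,0,50, 0,0,0.5,0,0,0,50, 0,0,0.8,0,0,0,50]'
```

```text
t: 26.35
eef_pos: [0.6383, -0.2887, 0.0388]
orientation: [0.988, -0.155, 0.0, 0.0]
ft_force: [0.1, 0.5, -1.9]
width: 0.0448
finger_force: 30.8
t: 27.35
eef_pos: [0.6384, -0.2887, 0.0299]
orientation: [0.988, -0.155, 0.0, 0.0]
ft_force: [-3.7, 2.2, 5.9]
width: 0.0448
finger_force: 31.2
t: 28.35
eef_pos: [0.6376, -0.2885, 0.0639]
orientation: [0.988, -0.155, -0.001, -0.0]
ft_force: [0.6, -0.5, -0.3]
width: 0.0683
finger_force: 0.0
```

```bash
python3 -m handwheel '[0,0,0.8,0,0,0,0, 0,0,0.8,0,0,0,0, 0,0,0.5,0,0,0,0, -0.7,0.8,0,0,0,0,0, -0.7,0.8,0,0,0,0,0, -0.7,0.8,0,0,0,0,0, -0.7,0.8,0,0,0,0,0, -0.7,0.8,0,0,0,0,0, -0.7,0.8,0,0,0,0,0, -0.7,0.8,0,0,0,0,0]'
python3 -m handwheel '[-0.7,0.8,0,0,0,0,0, -0.7,0.8,0,0,0,0,0, -0.38,0.5,0,0,0,0,0, 0,0,0,0,0,0,0, 0,0,0,0,0,0,0, 0,0,-0.4,0,0,0,0, 0,0,-0.4,0,0,0,0, 0,0,-0.4,0,0,0,0, 0,0,-0.4,0,0,0,0, 0,0,0,0,0,0,0]'
python3 - <<'E'
from h import *
i=vision.camera_info('wrist');im=vision.get_image('wrist')
for c in('green',):
    for q in cv2.findContours(mask(im,c),cv2.RETR_EXTERNAL,cv2.CHAIN_APPROX_NONE)[0]:
        if len(q)>40:
            (u,v),ab,t=cv2.fitEllipse(cv2.convexHull(q));print(c,u,v,ab,ray(0,(u,v),.034,i)[:2],ray(0,(u,v),.005,i)[:2])
E
```

```text
t: 29.35
eef_pos: [0.5151, -0.148, 0.1173]
orientation: [0.988, -0.155, 0.0, -0.0]
ft_force: [1.0, 0.4, 1.1]
width: 0.0855
finger_force: 0.0
t: 30.35
eef_pos: [0.4701, -0.0964, 0.0743]
orientation: [0.988, -0.156, -0.002, 0.0]
ft_force: [0.9, 0.4, -1.3]
width: 0.0855
finger_force: 0.0
green 315.59027099609375 231.1409912109375 (46.403594970703125, 51.5804328918457) [ 0.47336917 -0.0959339 ] [ 0.45969649 -0.09138464]
green 221.77645874023438 13.080921173095703 (128.4898681640625, 153.4015350341797) [ 0.60471414 -0.08863199] [ 0.61416282 -0.08279734]
```

```bash
python3 -m handwheel '[0.08,0,-0.38,0,0,0,0, 0,0,-0.38,0,0,0,0, 0,0,-0.38,0,0,0,0, 0,0,-0.38,0,0,0,0, 0,0,-0.36,0,0,0,0, 0,0,0,0,0,0,0, 0,0,0,0,0,0,50, 0,0,0,0,0,0,80, 0,0,0,0,0,0,100, 0,0,0,0,0,0,120]'
python3 -m handwheel '[0,0,0,0,0,0,160, 0,0,0,0,0,0,255, 0,0,0,0,0,0,255, 0,0,0,0,0,0,255, 0,0,0.2,0,0,0,255, 0,0,0.4,0,0,0,255, 0,0,0.65,0,0,0,255, 0,0,0.65,0,0,0,255, 0,0,0.65,0,0,0,255, 0,0,0.65,0,0,0,255]'
python3 -m handwheel '[0.3,0.03,0,0,0,0,255, 0.7,0.06,0,0,0,0,255, 0.7,0.06,0,0,0,0,255, 0.7,0.06,0,0,0,0,255, 0.7,0.06,0,0,0,0,255, 0.7,0.06,0,0,0,0,255, 0.7,0.06,0,0,0,0,255, 0.6,0.06,0,0,0,0,255, 0.4,0.04,0,0,0,0,255, 0.1,0.02,0,0,0,0,255]'
python3 -m handwheel '[0,0,0,0,0,0,255, 0,0,0,0,0,0,255, 0,0,0,0,0,0,255, 0,0,-0.3,0,0,0,255, 0,0,-0.4,0,0,0,255, 0,0,-0.4,0,0,0,255, 0,0,-0.4,0,0,0,255, 0,0,-0.4,0,0,0,255, 0,0,-0.3,0,0,0,255, 0,0,0,0,0,0,255]'
```

```text
t: 31.4
eef_pos: [0.4736, -0.0962, 0.0303]
orientation: [0.988, -0.155, 0.0, -0.0]
ft_force: [0.5, -0.3, 0.4]
width: 0.0455
finger_force: 12.7
t: 32.4
eef_pos: [0.4731, -0.0962, 0.1107]
orientation: [0.988, -0.155, -0.0, -0.0]
ft_force: [-0.0, -0.2, -1.0]
width: 0.0449
finger_force: 30.8
t: 33.4
eef_pos: [0.6137, -0.0833, 0.1084]
orientation: [0.988, -0.155, -0.001, 0.0]
ft_force: [-0.5, -0.4, -1.0]
width: 0.045
finger_force: 30.8
t: 34.4
eef_pos: [0.6124, -0.0835, 0.0529]
orientation: [0.988, -0.155, -0.001, 0.0]
ft_force: [-0.4, -0.5, -0.9]
width: 0.0448
finger_force: 30.8
```

Lower in small steps to contact, open, rise, then retreat toward the base side so the top view is clear.

```bash
python3 -m handwheel '[0.04,0,-0.15,0,0,0,255, 0,0,-0.15,0,0,0,255, 0,0,-0.15,0,0,0,255, 0,0,-0.15,0,0,0,255, 0,0,-0.15,0,0,0,255, 0,0,-0.1,0,0,0,255, 0,0,-0.06,0,0,0,255, 0,0,-0.03,0,0,0,255, 0,0,0,0,0,0,255, 0,0,0,0,0,0,255]'
python3 -m handwheel '[0,0,0,0,0,0,110, 0,0,0,0,0,0,95, 0,0,0,0,0,0,80, 0,0,0,0,0,0,65, 0,0,0,0,0,0,50, 0,0,0,0,0,0,50, 0,0,0,0,0,0,50, 0,0,0.1,0,0,0,50, 0,0,0.5,0,0,0,50, 0,0,0.8,0,0,0,50]'
python3 -m handwheel '[0,0,0.8,0,0,0,0, 0,0,0.8,0,0,0,0, 0,0,0.8,0,0,0,0, 0,0,0.8,0,0,0,0, 0,0,0.8,0,0,0,0, 0,0,0.8,0,0,0,0, -0.6,-0.8,0.3,0,0,0,0, -0.6,-0.8,0.3,0,0,0,0, -0.6,-0.8,0.3,0,0,0,0, -0.6,-0.8,0.3,0,0,0,0]'
python3 -m handwheel '[-0.6,-0.9,0,0,0,0,0, -0.6,-0.9,0,0,0,0,0, -0.6,-0.9,0,0,0,0,0, -0.6,-0.9,0,0,0,0,0, -0.6,-0.9,0,0,0,0,0, -0.6,-0.9,0,0,0,0,0, -0.6,-0.9,0,0,0,0,0, -0.6,-0.9,0,0,0,0,0, -0.6,-0.9,0,0,0,0,0, -0.6,-0.9,0,0,0,0,0]'
python3 -m handwheel '[-0.6,-0.9,0,0,0,0,0, -0.6,-0.9,0,0,0,0,0, -0.4,-0.9,0,0,0,0,0, 0,-0.6,0,0,0,0,0, 0,0,0,0,0,0,0, 0,0,0,0,0,0,0, 0,0,0,0,0,0,0, 0,0,0,0,0,0,0, 0,0,0,0,0,0,0, 0,0,0,0,0,0,0]'
python3 - <<'E'
from cell import vision
import cv2
for n in("top","scene"): cv2.imwrite(f"pics/{n}0.png",vision.get_image(n)[:,:,::-1])
E
python3 m.py
python3 -c "
import cv2
cv2.imwrite('pics/f.png',cv2.vconcat([cv2.resize(cv2.imread('pics/top0.png')[130:270,180:480],(630,294)),cv2.resize(cv2.imread('pics/scene0.png')[140:310,150:470],(630,306))])[:600])"
```

```text
t: 35.4
eef_pos: [0.6144, -0.0834, 0.0315]
orientation: [0.988, -0.155, 0.0, 0.0]
ft_force: [0.9, -0.2, -1.6]
width: 0.0449
finger_force: 30.8
t: 36.4
eef_pos: [0.6136, -0.0835, 0.0661]
orientation: [0.988, -0.155, -0.001, 0.0]
ft_force: [-0.0, -0.3, -0.6]
width: 0.0686
finger_force: 0.0
t: 37.4
eef_pos: [0.5536, -0.1642, 0.218]
orientation: [0.988, -0.155, 0.001, 0.0]
ft_force: [0.4, 0.0, 0.7]
width: 0.0853
finger_force: 0.0
t: 38.4
eef_pos: [0.4035, -0.3894, 0.2177]
orientation: [0.988, -0.155, 0.001, 0.0]
ft_force: [0.1, -1.0, 0.2]
width: 0.0855
finger_force: 0.0
t: 39.4
eef_pos: [0.3645, -0.4706, 0.2164]
orientation: [0.988, -0.155, 0.0, 0.0]
ft_force: [0.5, -0.5, 0.3]
width: 0.0853
finger_force: 0.0
top red [212.4 232.2  34.9  35.8] glass [0.4776 0.2565] ring [0.478  0.2643]
top yellow [278.5 170.8  34.2  35. ] glass [0.6149 0.1075] ring [0.6199 0.1103]
top green [359.7 173.2  32.9  33.3] glass [ 0.6066 -0.0787] ring [ 0.6113 -0.082 ]
top blue [450.5 158.7  11.6  12.1] glass [ 0.637  -0.2895] ring [ 0.6427 -0.3   ]
top blue [445.4 161.5  31.8  33.4] glass [ 0.6307 -0.2775] ring [ 0.6362 -0.2875]
scene red [403.7 170.6  18.7  32.8] glass [0.5181 0.2342] ring [0.482  0.2617]
scene red [404.9 159.6   6.3  11. ] glass [0.4781 0.2647] ring [0.4402 0.2936]
scene yellow [381.  220.2  22.8  36.2] glass [0.6544 0.0858] ring [0.6244 0.1068]
scene green [298.8 244.1  24.6  37.2] glass [ 0.6455 -0.0974] ring [ 0.615  -0.0845]
scene green [298.3 232.1   7.7  13.4] glass [ 0.6116 -0.0831] ring [ 0.5797 -0.0697]
scene blue [204.2 284.7  30.5  43.8] glass [ 0.6688 -0.2933] ring [ 0.6393 -0.2892]
scene blue [201.5 272.   10.4  16.4] glass [ 0.635  -0.2888] ring [ 0.6041 -0.2844]
(248, 204) [0.542 0.18 ]
(326, 205) [ 0.536 -0.   ]
(404, 203) [ 0.538 -0.182]
(432, 244) [ 0.442 -0.243]
```

View pics/f.png

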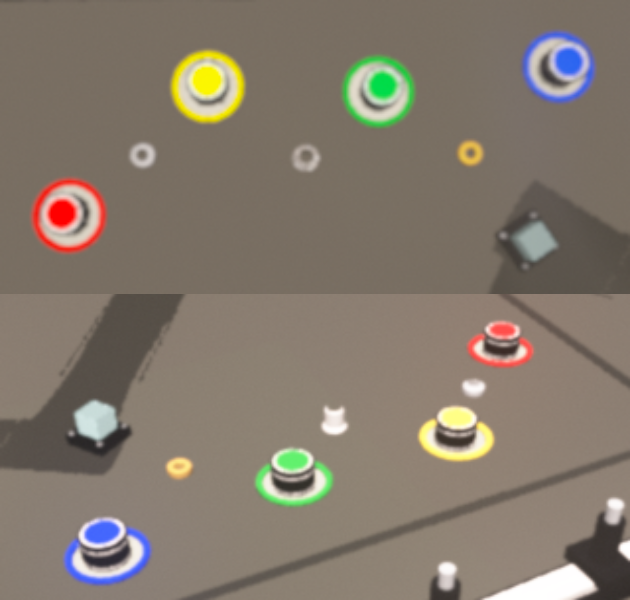

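All four filters stand upright in their own nests. Where I could measure them (red, green and blue), the centre offsets are within about 4 mm, and yellow looks centred. The splitter has not moved and the arm is clear.

```bash
python3 -c "
from cell import workorder; print(workorder.close_job())"
```

```text
the job is handed in; nothing more can be done
None
```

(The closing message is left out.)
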